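Open the paste tub, load the dabber and stand it in the drip dish

ROBOT

A 6-joint arm with a two-finger parallel gripper is mounted at the origin on the work surface. World frame = base frame: x ahead of the robot, y to its left, z up, the work surface at z = 0. Lengths are in m, angles in rad, forces in N, time in s.
With the tool pointing down it reaches from about 0.325 to 0.9 m from the base axis. Payload 6.1 kg.
Tool frame: the origin (TCP) lies midway between the tips of the shut fingers; the grasp point (between the pads) lies 19 mm behind it; z points along the fingers, y is the line along which they close (so a half turn about z gives the same grasp; the last joint's range is limited). The gripper opens to 87 mm and grips with 3 to 60 N. Pads are 19 mm wide; open, the fingers measure 117 mm over their backs; the gripper's body (75 mm by 190 mm) begins 51 mm behind the grasp point.
Start: joints at [1.04, 0.22, 1.526, -0, 1.395, -0.126], TCP at [0.246, 0.574, 0.2] pointing down, gripper open.
Joint ranges: [-2.98, 2.98], [-0.91, 2.08], [0.09, 2.57], [-1.24, 4.39], [0.2, 2.65], [-2.68, 2.68]. Speed limits (rad/s): [2.57, 2.57, 3.01, 3.14, 3.14, 3.14].

INTERFACE

Orientations are given as a 3x3 rotation matrix whose columns are the frame's x, y, z axes.
In Python, from workcell import observe, vision, r gives the robot as it stands.
- The arm moves only by the shell command python3 -m pendant 'ROWS' [FORCE]. ROWS is text: rows parted by semicolons, each of 5 numbers parted by spaces: the shift along the tool's x, y, z in mm, then the turn about the tool's z in rad, then the closure in counts, from 0 (fully open) to 255 (shut). In form: dx dy dz yaw claw; .... A call has 1 to 10 rows; each row shifts and turns the commanded pose from where the row before left it, along the tool's axes as they then stand; what a row does not reach is not made up. A row lasts 1/12 s, in which the tool goes at most 41.7 mm and 7.16 degrees, less where a joint would pass 70% of its speed; a pose out of reach is approached as far as the arm can. A call with a gripper value outside its range is refused whole. The fingers move at their own pace and stop on an object; FORCE is the grip in N (left out, the last holds). Time passes only in rows, so rows that do not move let the fingers close. It gives the time, the measured TCP pose, the force, the opening and the grip force at its end, in the units of the state.
- observe(): the state, without advancing time (a new reading comes with each control period).
- vision.grab_frame(name): name is "side" or "top"; returns the picture (420x560x3 uint8, red, green, blue); there is no depth.
- vision.camera_info(name): a dict with "fx", "fy", "cx", "cy" (pixels), "distortion" ([k1, k2, p1, p2, k3] as OpenCV has them; the pictures are not rectified), "position" and "orientation" of the camera in the world. Camera axes: x right, y up, looking along -z (the intrinsics and any distortion apply to the point x, -y, -z); pixel columns grow to the right and rows downward; lengths in m; the calibration is good to about 2 mm. A picture is of the moment at which its call begins. camera_info takes no time and is no camera call.
- r.sign_off(): hands the job in; it is judged then, once.
The state is a dict: "clock": time; "joint_pos": joint angles; "qd": joint speeds; "joint_efforts": joint torques, N m; "eef_pos": TCP position; "ee_rot": TCP orientation; "wrist_force": force on the tool from outside, world axes, zero at the start; "wrist_torque": the same for the moment, N m; "gripper_width": finger opening in m; "gripper_force": force on a finger pad.
Only numpy, scipy, OpenCV 4.12 (cv2) and the standard library are available. Lean on these libraries where they do the work, as an engineer would, in place of code of your own. Each camera call takes 0.05 s, during which the arm holds its last target. There are 200 camera calls.

TASK

Get the label paste ready for the next gift box: press down the orange release tab on the paste tub and slide its cover fully open. Then take the dabber, dip its bristles deep into the tub's well without ramming the tub, and stand it upright in the middle of the white drip dish - set it down, do not drop it. Leave the tub open and do not disturb the other things on the table.

Things in the scene. Friction and masses are not known exactly. Their poses are not given: they have to be found in the camera images.
- tub: Blue oblong paste tub fixed to the table, 170 mm long (its own x), 100 mm wide (its own y), side walls 52 mm high with steel rails on them up to 60 mm; origin at the centre of its underside. Its -x half is the well, closed by a cream sliding cover; its +x half is a closed grey deck 46 mm high on to which the cover slides. Two yellow catches, 60 to 66 mm above the table, stand on the rails at x = -13 to -3 mm, with a 72 mm gap between them.
- well (a point): Centre of the floor of the tub's well, 6 mm above the table; its axes are the tub's. The well is 66 mm (x) by 80 mm (y) inside and open upwards when the cover is slid away; its highest edge, the rails at the sides, is 54 mm above this point.
- fin (a point): Centre of the upright fin on the orange release tab, 80 mm above the table when the tab is up; its axes are the tub's. The fin is 14 mm thick (x), 24 mm wide (y), 32 mm high, and rises from the orange tab plate (44 x 66 mm, 5 mm thick, its top 64 mm above the table when up; at its +x edge two ears reach out to either side and butt against the yellow catches while the tab is up). It rides with the cover and can be gripped from above or pushed.
- tab (a joint): How far the release tab is pressed down: 0 up, 0.006 m fully down. It springs back; 1.5 N starts it and 4.5 N holds it fully down. It must be down more than 4 mm while the first 21 mm of the cover's travel are made (while its ears pass below the yellow catches), else the catches stop the cover after about 4 mm. After that it may stay down or come up.
- cover (a joint): How far the cover is slid along the tub's own +x: 0 closed, 0.076 m fully open (end stop). About 1.2 N of friction; it stays where it is left.
- dabber_mid (a point): Centre, half-way up, of the paste dabber, a stubby upright round brush 120 mm tall, 110 g, standing on its bristles on the cork coaster; own z points up to the handle's end. From the foot up: bristles 32 mm diameter to 30 mm, steel ferrule 34 mm diameter to 48 mm, dark wooden handle 24 mm diameter to 108 mm, red end knob 28 mm diameter to 120 mm.
- dabber_foot (a point): Centre of the underside of the dabber's bristles, 60 mm below dabber_mid along the dabber's axis.
- dabber: The dabber as a whole; origin at the centre of the underside of its bristles.
- coaster: Round cork coaster fixed to the table, 90 mm diameter, 6 mm thick; the dabber starts on it; origin at the centre of its underside.
- dish_floor (a point): Centre of the inner floor of the shallow white drip dish, 5 mm above the table. The dish is fixed to the table, 96 mm across its rim, 13 mm high, its flat inner floor about 70 mm across.
- tumbler: lilac drinks tumbler, 68 mm across, 150 mm tall; origin at the centre of the underside
- tea_bottle: green tea bottle, 64 mm across, 170 mm tall; origin at the centre of the underside
- tape_roll: roll of brown tape lying flat, 92 mm across, 45 mm high; origin at the centre of the underside
- folder_tool: flat ivory creasing tool, 22 x 140 x 5 mm, its length along its own y; origin at the centre of the underside
- marker: black marker with a red cap lying down, about 16 x 134 x 16 mm, its length along its own y; origin at the underside, about 20 mm from the middle
Things that resemble listed ones, but are neither listed nor needed, are in the scene too. Of the things that look like the dabber, the smaller one is meant.

How it is judged:
By the outcome, as a careful person would: the job done as asked, in the order asked, and still so for the second after the job is handed in, with the robot touching nothing.
It also fails if it takes over 58 s, if anything falls off the work surface, if the arm or the gripper's body presses on something with over 40 N, if the wrist force passes 120 N, or if a joint passes its speed limit or range.

## Working session

There is one attempt and no reset: what is moved stays moved. The work goes in short steps, Python scripts to look and compute and a shell command to move; the robot and the scene stay as the last step left them, time stands still between calls to the robot, and variables do not carry over. Pictures are saved under pics/ and viewed, at most 10 in all, crops included, and the job is handed in when it is done.

```bash
mkdir -p pics; ls; python3 - <<'E'
from workcell import observe, vision, r
import cv2
for n in("top","side"):
    cv2.imwrite(f"pics/{n}0.png",cv2.resize(vision.grab_frame(n)[:,:,::-1],(800,600),interpolation=cv2.INTER_CUBIC)); print(vision.camera_info(n))
s=observe(); print(s["eef_pos"],s["ee_rot"],s["clock"],s["gripper_width"])
E
```

```text
pics
{'fx': 526.0154437407657, 'fy': 526.0154437407657, 'cx': 284.67399822428877, 'cy': 209.2406547811745, 'distortion': array([-0.15417484,  0.        ,  0.        ,  0.        ,  0.        ]), 'position': array([4.44353814e-01, 1.08934297e-03, 1.63155677e+00]), 'orientation': array([[ 1.93250813e-02,  9.96879701e-01, -7.65336744e-02],
       [-9.99813221e-01,  1.92488497e-02, -1.73367145e-03],
       [-2.55076682e-04,  7.65528828e-02,  9.97065490e-01]])}
{'fx': 413.66896960743304, 'fy': 413.66896960743304, 'cx': 274.17111407674275, 'cy': 214.10578976918455, 'distortion': array([-0.04108598,  0.        ,  0.        ,  0.        ,  0.        ]), 'position': array([-0.08159223, -0.58568275,  0.58727152]), 'orientation': array([[ 0.68166058,  0.34626237, -0.6445473 ],
       [-0.73129252,  0.35066924, -0.58501481],
       [ 0.02345429,  0.87013416,  0.49225648]])}
[0.24583614 0.57397316 0.1993498 ] [[-9.19166702e-01  3.93867646e-01 -9.22631549e-04]
 [ 3.93868637e-01  9.19165553e-01 -1.47737232e-03]
 [ 2.66161982e-04 -1.72134707e-03 -9.99998483e-01]] 0.1 0.08657961014017453
```

View pics/top0.png

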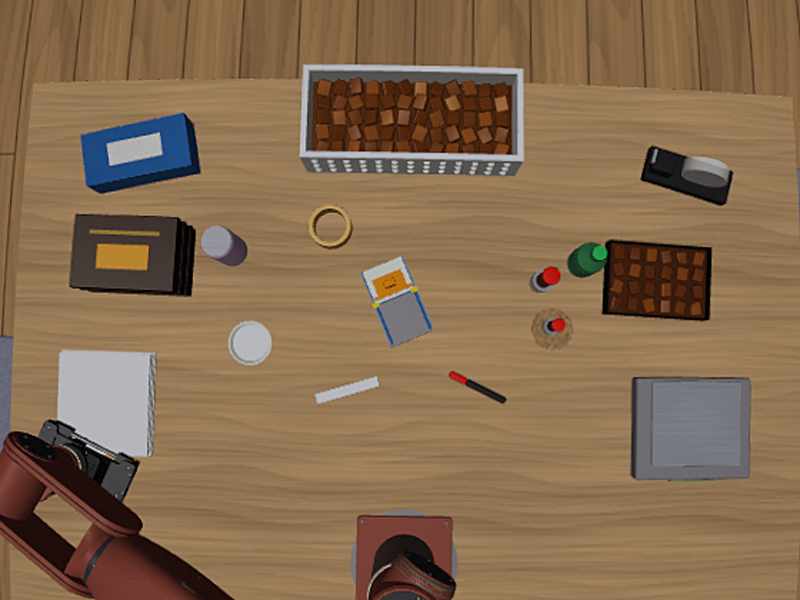

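View pics/side0.png

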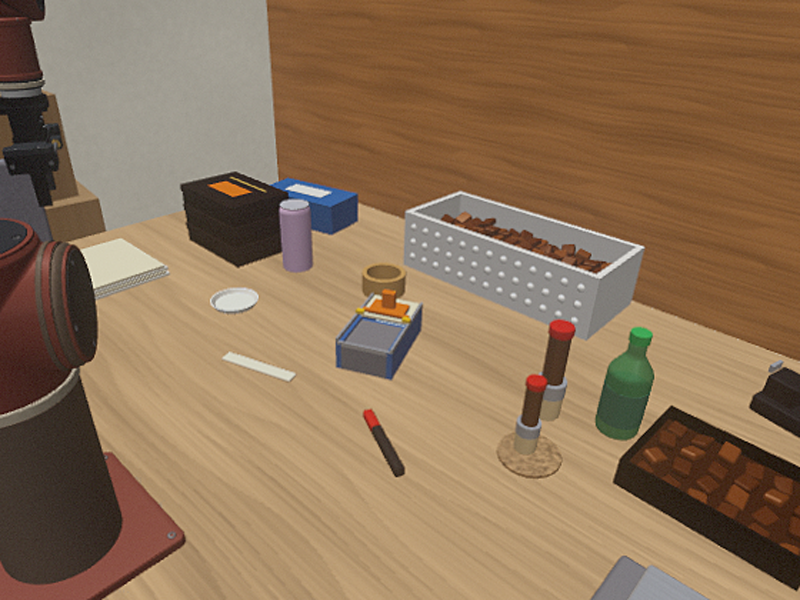

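The top view (800-px scale) shows the tub at about (397,302) with its +x pointing down the image toward the robot. The dish is at (250,343), and the small dabber stands on the coaster at (552,328). The taller look-alike is at (545,280). The side view agrees. Next I'll enlarge the tub, dabber and dish.

```bash
python3 - <<'E'
from workcell import vision
import cv2,numpy as np
t=vision.grab_frame("top")[:,:,::-1]; s=vision.grab_frame("side")[:,:,::-1]
cv2.imwrite("pics/raw_top.png",t);cv2.imwrite("pics/raw_side.png",s)
c=lambda im,x,y,w,h,k:cv2.resize(im[y:y+h,x:x+w],None,fx=k,fy=k,interpolation=cv2.INTER_CUBIC)
a=c(t,245,175,66,75,8) # tub 528x600
b=np.vstack([c(t,365,205,45,50,6),c(t,152,215,45,50,6)])
cv2.imwrite("pics/c1.png",np.hstack([a[:600],b[:600] ]))
print(a.shape,b.shape)
E
```

```text
(600, 528, 3) (600, 270, 3)
```

View pics/c1.png

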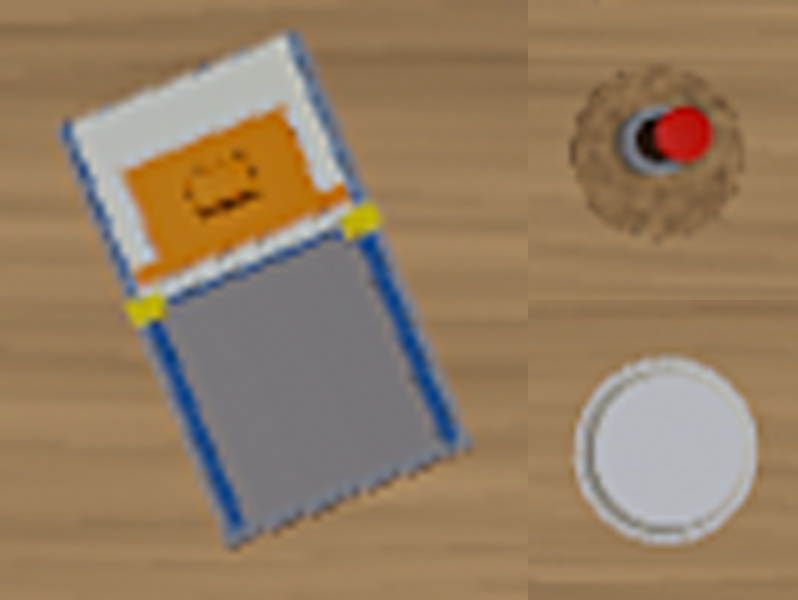

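Crop reading: the tub's rail corners are at (65,122), (293,33), (466,447) and (232,546), with the catches at (146,310) and (361,219). The knob is at (683,134), the coaster at (657,152) and the dish rim centre at (666,450).

```bash
cat > h.py <<'E'
import numpy as np,cv2
from scipy.optimize import least_squares
from workcell import observe, vision
def cam(n):
    c=vision.camera_info(n); K=np.array([[c["fx"],0,c["cx"]],[0,c["fy"],c["cy"]],[0,0,1.]])
    R=np.diag([1,-1,-1])@np.array(c["orientation"]).T; return K,c["distortion"],R,np.array(c["position"])
def proj(n,P):
    K,d,R,p=cam(n); return cv2.projectPoints(np.atleast_2d(P).astype(float),cv2.Rodrigues(R)[0],-R@p,K,d)[0][:,0]
def ray(n,uv,z):
    K,d,R,p=cam(n); q=cv2.undistortPoints(np.array([[uv]],float),K,d)[0,0]; v=R.T@np.r_[q,1]; return p+v*(z-p[2])/v[2]
def tub(P,b):
    c,s=np.cos(b[2]),np.sin(b[2]); P=np.atleast_2d(P)/1000.; return np.c_[b[0]+c*P[:,0]-s*P[:,1],b[1]+s*P[:,0]+c*P[:,1],P[:,2]]
def go(target,yaw=None):
    "tool-frame shift in mm to bring TCP to target; turn so that tool y lies along world angle yaw"
    s=observe(); R=np.array(s["ee_rot"]); print("shift",np.round(R.T@(np.array(target)-s["eef_pos"])*1000,1))
    if yaw is not None:
        u=R.T@np.array([np.cos(yaw),np.sin(yaw),0]); a=np.arctan2(-u[0],u[1]); a=(a+np.pi/2)%np.pi-np.pi/2; print("turn",round(a,3))
E
python3 - <<'E'
from h import *
cr=lambda x,y,x0,y0,k:(x0+(x+.5)/k-.5,y0+(y+.5)/k-.5)
P=[(-85,-50,60),(-85,50,60),(85,50,60),(85,-50,60),(-8,-41,66),(-8,41,66)]
U=np.array([cr(*p,245,175,8) for p in[(65,122),(293,33),(466,447),(232,546),(146,310),(361,219)]])
f=lambda b:(proj("top",tub(P,b))-U).ravel()
s=least_squares(f,[.6,0,-2.7]);print(s.x,s.fun.round(2))
b=s.x
print("fin",tub([-85+0,0,0],b),"proj fin top?",)
for z,n,p in[(.12,"knob",cr(683-528,134,365,205,6)),(.006,"coaster",cr(657-528,152,365,205,6)),(.013,"dish",cr(666-528,150,152,215,6))]: print(n,ray("top",p,z))
# orange plate ear edge / plate centre estimates from top: fin top centre approx (220,170), base front
for uv,z in[((220,172),.096),((228,213),.064)]:
    w=ray("top",cr(*uv,245,175,8),z);c,s_=np.cos(b[2]),np.sin(b[2]);d=w[:2]-b[:2];print("fin local",[c*d[0]+s_*d[1],-s_*d[0]+c*d[1]])
# plate corners
for uv in[(122,170),(283,107),(345,195),(133,275)]:
    w=ray("top",cr(*uv,245,175,8),.064);d=w[:2]-b[:2];print("plate",np.round([c*d[0]+s_*d[1],-s_*d[0]+c*d[1]],4))
print("tall knob", ray("top",(551/800*560,275/600*420),.17))
im=cv2.imread("pics/raw_side.png")
D=ray("top",cr(683-528,134,365,205,6),.12)
q=np.vstack([proj("side",tub(P,b)),proj("side",[D,[D[0],D[1],.006]]),proj("side",tub([(-48,0,64),(-48,0,96)],b)),proj("side",[ray("top",cr(666-528,150,152,215,6),.013)])])
im=cv2.resize(im,None,fx=3,fy=3,interpolation=cv2.INTER_CUBIC)
for a in q: cv2.drawMarker(im,tuple(np.int32(a*3+1)),(255,0,255),0,9,1)
cv2.imwrite("pics/side1.png",im[560:1040,420:1220])
E
```

```text
[ 0.56138013  0.02539802 -2.73483589] [-1.28  0.66  1.01 -0.7   0.86 -0.18 -0.89  0.1   0.88 -0.46 -0.56  0.57]
fin [[0.63944488 0.05902681 0.        ]] proj fin top?
knob [ 0.51500412 -0.30315279  0.12      ]
coaster [ 0.51076395 -0.31251853  0.006     ]
dish [0.4678336  0.34278935 0.013     ]
fin local [np.float64(-0.04209692513449946), np.float64(0.0005974520782272286)]
fin local [np.float64(-0.02999911964354318), np.float64(-0.0019148887674823468)]
plate [-0.06   -0.0326]
plate [-0.0592  0.0322]
plate [-0.0197  0.0412]
plate [-0.0219 -0.0435]
tall knob [ 0.60919394 -0.2792943   0.17      ]
```

View pics/side1.png

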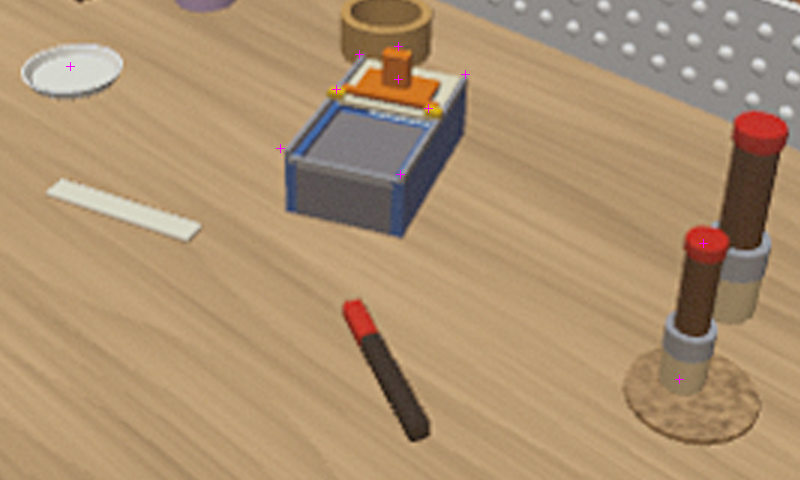

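The side view confirms the fit: markers sit within 1–2 px of the tub corners, dabber and dish. The taller look-alike is beyond the dabber, at about +x.

```bash
python3 - <<'E'
from h import *
from scipy.optimize import minimize
b=np.array([0.56138,0.0254,-2.7348])
F=tub([-40.5,0,120],b)[0]; print("fin above",F); go(F,b[2]+np.pi/2)
# tall lookalike: foot from side view
u=((735+420-1)/3,(314+560-1)/3); print("tall foot",ray("side",u,0.0))
u=((684+420-1)/3,(382+560-1)/3); print("dab foot side",ray("side",u,0.006))
u=((707+420-1)/3,(238+560-1)/3); print("dab top side",ray("side",u,0.12))
print(observe()["joint_pos"])
E
```

```text
fin above [0.59857498 0.04142446 0.12      ]
shift [-533.9 -350.7   80. ]
turn -0.812
tall foot [ 0.60925491 -0.2928295   0.        ]
dab foot side [ 0.51492795 -0.30709445  0.006     ]
dab top side [ 0.5216114  -0.30171244  0.12      ]
[ 1.03990412e+00  2.20926615e-01  1.52717871e+00 -3.04081560e-05
  1.39466855e+00 -1.26117140e-01]
```

```bash
python3 -m pendant '0 0 0 -0.116 123; 0 0 0 -0.116 123; 0 0 0 -0.116 123; 0 0 0 -0.116 123; 0 0 0 -0.116 123; 0 0 0 -0.116 123; 0 0 0 -0.116 123; 0 0 0 0 123' 20; python3 - <<'E'
from h import *
go([.5986,.0414,.13],-2.7348+np.pi/2)
E
```

```text
clock: 0.87
eef_pos: [0.2461, 0.5743, 0.2]
ee_rot: [[-0.917, -0.4, -0.0], [-0.4, 0.917, -0.0], [0.0, -0.0, -1.0]]
wrist_force: [-0.0, 0.2, 0.3]
gripper_width: 0.0474
gripper_force: 0.0
shift [-110.1 -629.4   70.2]
turn 0.005
```

```bash
python3 -m pendant '-6 -32 0 0 123; -6 -32 0 0 123; -6 -32 0 0 123; -6 -32 0 0 123; -6 -32 0 0 123; -6 -32 0 0 123; -6 -32 0 0 123; -6 -32 0 0 123; -6 -32 0 0 123; -6 -32 0 0 123'; python3 -m pendant '-5 -31 0 0 123; -5 -31 0 0 123; -5 -31 0 0 123; -5 -31 0 0 123; -5 -31 0 0 123; -5 -31 0 0 123; -5 -31 0 0 123; -5 -31 0 0 123; -5 -31 0 0 123; -5 -31 0 0 123'; python3 -m pendant '0 0 0 0 123;0 0 0 0 123'; python3 - <<'E'
from h import *
go([.5986,.0414,.12],-2.7348+np.pi/2)
E
```

```text
clock: 1.7
eef_pos: [0.4285, 0.303, 0.2004]
ee_rot: [[-0.92, -0.392, 0.0], [-0.392, 0.92, 0.0], [-0.0, 0.0, -1.0]]
wrist_force: [0.6, 0.2, 0.6]
gripper_width: 0.0451
gripper_force: 0.0
clock: 2.53
eef_pos: [0.5972, 0.0381, 0.2003]
ee_rot: [[-0.92, -0.392, -0.0], [-0.392, 0.92, 0.0], [0.0, 0.0, -1.0]]
wrist_force: [-0.5, 0.8, -0.0]
gripper_width: 0.0451
gripper_force: 0.0
clock: 2.7
eef_pos: [0.5969, 0.0381, 0.1999]
ee_rot: [[-0.921, -0.391, -0.001], [-0.391, 0.921, 0.0], [0.001, 0.001, -1.0]]
wrist_force: [0.3, 0.4, 1.1]
gripper_width: 0.0452
gripper_force: 0.0
shift [-2.9  2.3 79.9]
turn -0.005
```

Descend to TCP z ≈ 0.070 (just above the plate), then check with one picture before gripping.

```bash
python3 -m pendant '-1 1 20 0 123; -1 1 20 0 123; -1 0 20 0 123; 0 0 20 0 123; 0 0 15 0 123; 0 0 15 0 123; 0 0 10 0 123; 0 0 8 0 123; 0 0 0 0 123'; python3 - <<'E'
from h import *
im=vision.grab_frame("side")
a=cv2.resize(im[190:270,220:310,::-1],None,fx=6,fy=6,interpolation=cv2.INTER_CUBIC)
cv2.imwrite("pics/fin.png",a)
E
```

```text
clock: 3.45
eef_pos: [0.5971, 0.0434, 0.0706]
ee_rot: [[-0.918, -0.396, -0.003], [-0.396, 0.918, 0.0], [0.003, 0.001, -1.0]]
wrist_force: [-0.4, -0.2, -0.5]
gripper_width: 0.0452
gripper_force: 0.0
```

View pics/fin.png

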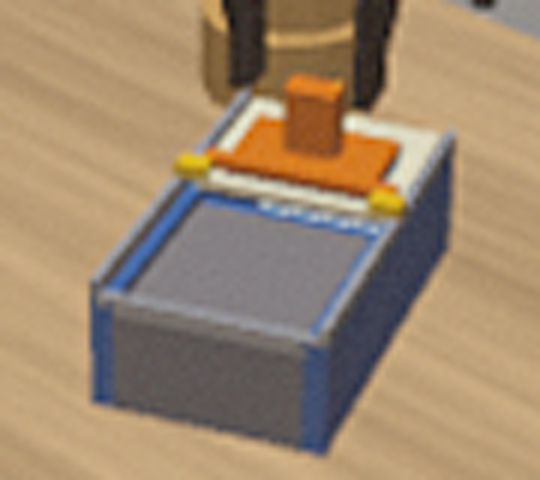

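```bash
python3 - <<'E'
from h import *
s=observe();R=np.array(s["ee_rot"]);T=np.array(s["eef_pos"]);print(s["clock"],T)
c=lambda q:np.round((q-[220,190]+.5)*6,0)
print(c(proj("side",[T,T+R@[0,.03,0],T-R@[0,.03,0]])))
print(c(proj("side",tub([(-40.5,0,64),(-40.5,0,96),(-8,-41,66),(-8,41,66)],[0.56138,0.0254,-2.7348]))))
t=vision.grab_frame("top");cv2.imwrite("pics/t2.png",cv2.resize(t[150:260,220:330,::-1],None,fx=5,fy=5,interpolation=cv2.INTER_CUBIC))
E
```

```text
3.5 [0.59787194 0.04322728 0.07178409]
[[307. 131.]
 [242. 118.]
 [374. 144.]]
[[311. 147.]
 [313.  81.]
 [194. 160.]
 [378. 198.]]
```

View pics/t2.png

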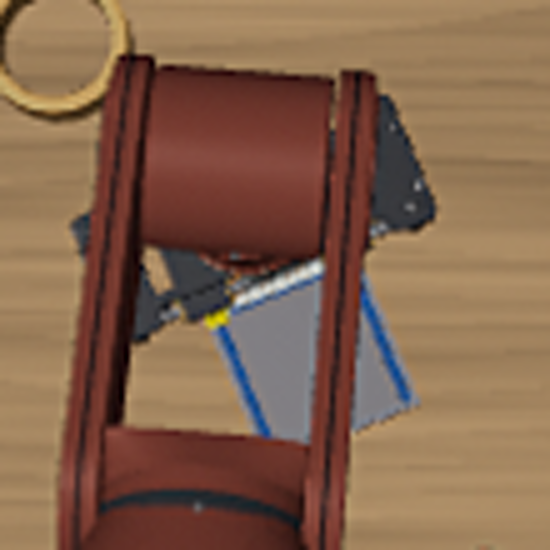

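The fingertips straddle the fin in the side picture at (245,80) and (372,100), with the fin at (313,110) between them. They sit about 15 mm above the nominal TCP because open fingers retract. Closing now.

```bash
python3 -m pendant '0 0 0 0 200;0 0 0 0 200;0 0 0 0 200;0 0 0 0 200;0 0 0 0 200;0 0 0 0 200' 20; python3 - <<'E'
from h import *
im=vision.grab_frame("side")
a=cv2.resize(im[190:270,220:310,::-1],None,fx=6,fy=6,interpolation=cv2.INTER_CUBIC)
cv2.imwrite("pics/fin2.png",a)
E
```

```text
clock: 4.05
eef_pos: [0.599, 0.0425, 0.0729]
ee_rot: [[-0.918, -0.396, 0.001], [-0.396, 0.918, 0.0], [-0.001, -0.0, -1.0]]
wrist_force: [0.2, -0.8, 0.9]
gripper_width: 0.0203
gripper_force: 0.9
```

View pics/fin2.png

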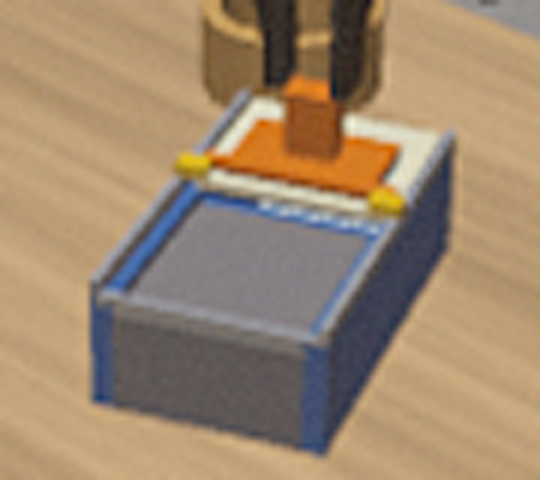

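The fingers closed to 20 mm without gripping the 24 mm fin. The tips show at about (278,85) and (345,95), roughly 40 crop px above where they should project. I'll check the tip offset against other data before moving.

```bash
python3 - <<'E'
from h import *
s=observe();R=np.array(s["ee_rot"]);T=np.array(s["eef_pos"]);print(s["clock"],T,s["joint_pos"],s["gripper_width"])
a=cv2.imread("pics/raw_side.png")
p=proj("side",[[.2458,.574,.1994]])[0];print("start tcp px",p)
x,y=np.int32(p)
g=a[max(0,y-40):y+25,max(0,x-30):x+30].max(2)
print("origin",max(0,x-30),max(0,y-40))
for row in g[::2]: print("".join(" .:-=+*#%@"[9-min(9,v//26)] for v in row))
g=vision.grab_frame("side")[180:225,255:295].max(2);print("now origin 255,180, tcp",proj("side",[T])[0])
for row in g: print("".join(" .:-=+*#%@"[9-min(9,v//26)] for v in row))
E
```

```text
4.1 [0.59898099 0.04257066 0.0728289 ] [-6.04864045e-02  2.82883734e-01  1.70264339e+00  3.02348038e-04
  1.15532661e+00 -2.03826604e+00] 0.019662553007032856
start tcp px [ 35.13978032 145.28810801]
origin 5 105
%%%%%%%%%%%%%%%%%%%%%%%%%%%%%%%%%##*++****+-----------------
%%%%%%%%%%%%%%%%%%%%%%%%%%%%%%%%%%%***+****=-----------=----
%%%%%%%%%%%%%%%%@%%%%%%%%%%%%%%%%%%#*******+----------------
%%%@@%%@%%%%@%%%%%%%%%%%%%%%%%%%%%%%********=---------------
@%@%@%%%%%%%%%%%%%%%%%%%%%%%%####%%%#*******=---------------
%%##%#%%%%%%%%%%%%%%%%%%%%%%%%##%%%%*********=--------------
%@###%%@%%%%%%%%%%%%%%%%%%%%%%@%%%%%*********=--=-----------
#%%@%@%%%@@%%%%%%%%%%%%%%%%%%%%%%%%***********=-------=-----
*#@%@@%@%%%%%%%#%@@%%%%%%%%%%%%%**************=------=------
*####***********%@@%%%%%%%%%%%%%#**************=------------
#*****#*#*******#%%@%%%%%%%%%%%%%**************+------------
*******#*#****#**#%%%@%%%%%%%%%%%***************=-----------
*#**#****#*#*#****%%%%%%%%%%%%%%%#**************+-----------
**********#*#*#***#%%%%%%%%%%%%%%%**************+=---=------
##*****##*#********#%%%%%%%%%#**+
[... 2322 characters left out ...]
:::
::--+=......-======-=++==-::::::::::::::
::-==:......-========+-.::::::::::::::::
--=+:.......-========+: ...:::::::::::::
-=+-........-========+:...........::::::
=*-.........-========+:...............:-
+=..........-========+:...............-=
=:.........:-=========:........:.....-=+
:...........:--=====+=........:-....:-=*
::...........:::::---:........=-....-=*#
==-::::...........:::........:+:...:=+##
-:-====-::::................:+-....-=*#*
...::---====-::::..........:==....:=+###
::....:.::---===--::::.....:-:...:=+##**
===---:....:.::---===--::::.....:-=*##**
++*++====--::...:.::---===:....::-+#**#*
-===+++*=-====--:....:.::-:.....-=******
=-----==-:-----====--::...---:::++##**##
```

```bash
python3 -m pendant '0 0 0 0 130;0 0 0 0 130;0 0 0 0 130; 0 0 3 0 130; 0 0 2 0 130; 0 0 0 0 130' 20;  python3 -m pendant '0 0 2 0 130; 0 0 2 0 130; 0 0 0 0 130'; python3 - <<'E'
from h import *
s=observe();T=np.array(s["eef_pos"]);print(T,s["wrist_force"],s["gripper_width"])
for k in (0,12,19): print(proj("side",[T+[0,0,k/1000]])[0].round(1),end=" ")
print(proj("side",tub([(-33,-12,96),(-33,12,96),(-33,-12,64),(-33,12,64),(-47,12,96)],[0.56138,0.0254,-2.7348])).round(1).tolist())
g=vision.grab_frame("side")[195:220,252:297];h=cv2.cvtColor(g,cv2.COLOR_RGB2HSV)
for v,row in enumerate(h): print(195+v,"".join("#" if c[2]<70 else ("o" if 5<c[0]<15 and c[1]>190 else ".") for c in row))
E
```

```text
clock: 4.65
eef_pos: [0.5978, 0.0426, 0.0662]
ee_rot: [[-0.918, -0.396, -0.002], [-0.396, 0.918, 0.0], [0.002, 0.001, -1.0]]
wrist_force: [-0.2, 0.2, 0.5]
gripper_width: 0.0421
gripper_force: 0.0
clock: 4.9
eef_pos: [0.5982, 0.0426, 0.0627]
ee_rot: [[-0.918, -0.396, -0.001], [-0.396, 0.918, 0.0], [0.001, 0.0, -1.0]]
wrist_force: [0.1, 0.7, 0.0]
gripper_width: 0.0426
gripper_force: 0.0
[0.59818819 0.04256936 0.06266262] [0.09681519 0.67796126 0.01916486] 0.04264901155109843
[270.9 214.4] [271.  210.3] [271.1 207.9] [[266.1, 203.5], [275.1, 205.2], [266.0, 214.5], [274.8, 216.3], [276.9, 202.8]]
195 .......######..............######............
196 .......######..............######............
197 .......######..............######............
198 .......######..............######............
199 ........#####...............####.............
200 ........#####..............#####.............
201 ........#####..............#####.............
202 ........#####..............#####.............
203 ........#####...o....o.....#####.............
204 ........#####...o..........#####.............
205 ........####....ooo..o..o..#####.............
206 ........###.....oooooooo...#####.............
207 ................ooooo.oo...####..............
208 ................oooo.oo....####..............
209 ................oooo.ooo...###...............
210 ..............oooooooooo....#................
211 ..............ooooooo.oo.....................
212 .........o....ooo.ooooo.oo...................
213 ...............oo.o.ooo..o...................
214 ..........o....oooooo..o.o.o.....o...........
215 .............o..oooooooooo.......o...........
216 ....o.o...........o.ooooo....o..o............
217 .....oooooooo..................oo............
218 .........ooooooooo......o......o.............
219 ..............oooooooo......oo...............
```

There's no contact at TCP 62.7 mm, so the tips really are about 15 mm higher when part open. Continue down, watching force.

```bash
python3 -m pendant '0 0 3 0 130; 0 0 2 0 130; 0 0 0 0 130';python3 -m pendant '0 0 0 0 200; 0 0 0 0 200; 0 0 0 0 200; 0 0 0 0 200;0 0 0 0 200; 0 0 0 0 200'
```

```text
clock: 5.2
eef_pos: [0.5982, 0.0426, 0.0577]
ee_rot: [[-0.918, -0.396, -0.001], [-0.396, 0.918, 0.0], [0.001, 0.0, -1.0]]
wrist_force: [-0.6, 0.0, 0.3]
gripper_width: 0.0425
gripper_force: 0.0
clock: 5.7
eef_pos: [0.5992, 0.0414, 0.0585]
ee_rot: [[-0.918, -0.396, 0.001], [-0.396, 0.918, -0.002], [-0.001, -0.002, -1.0]]
wrist_force: [2.7, -5.3, -1.2]
gripper_width: 0.0241
gripper_force: 20.0
```

The fin is gripped at 24.1 mm and 20 N. Ease the side load, then press down.

```bash
python3 -m pendant '0 -1 0 0 200; 0 -1 0 0 200; 0 0 0 0 200' 25; python3 -m pendant '0 0 2 0 200; 0 0 2 0 200; 0 0 2 0 200; 0 0 1 0 200; 0 0 0 0 200; 0 0 0 0 200'
```

```text
clock: 5.95
eef_pos: [0.5994, 0.0412, 0.0585]
ee_rot: [[-0.918, -0.396, -0.0], [-0.396, 0.918, 0.001], [-0.0, 0.001, -1.0]]
wrist_force: [-0.5, 0.5, 1.2]
gripper_width: 0.0237
gripper_force: 25.0
clock: 6.45
eef_pos: [0.5997, 0.0412, 0.0523]
ee_rot: [[-0.918, -0.396, 0.0], [-0.396, 0.918, 0.0], [-0.001, 0.0, -1.0]]
wrist_force: [-2.9, 1.8, 8.5]
gripper_width: 0.0241
gripper_force: 25.0
```

The tab is fully down: 6.2 mm of travel at 8.5 N. Now slide along tool +x, which is tub +x.

```bash
python3 -m pendant '4 0 0 0 200; 5 0 0 0 200; 6 0 0 0 200; 6 0 0 0 200; 6 0 0 0 200; 0 0 0 0 200'; python3 - <<'E'
from h import *
s=observe();print(s["eef_pos"],np.array(s["ee_rot"]).T@(np.array(s["eef_pos"])-[.5997,.0412,.0523]),s["wrist_force"])
E
```

```text
clock: 6.95
eef_pos: [0.5748, 0.0303, 0.0524]
ee_rot: [[-0.918, -0.396, 0.001], [-0.396, 0.918, 0.0], [-0.001, -0.0, -1.0]]
wrist_force: [-0.7, 1.3, 7.1]
gripper_width: 0.0232
gripper_force: 25.0
[0.57480775 0.03028022 0.0523679 ] [ 0.02718143 -0.00016852 -0.00010744] [-0.73832658  1.27197608  7.05348136]
```

```bash
python3 -m pendant '7 0 0 0 200; 7 0 0 0 200; 7 0 0 0 200; 7 0 0 0 200; 7 0 0 0 200; 6 0 0 0 200; 5 0 0 0 200; 4 0 0 0 200; 0 0 0 0 200; 0 0 0 0 200'; python3 - <<'E'
from h import *
s=observe();print(s["eef_pos"],np.array(s["ee_rot"]).T@(np.array(s["eef_pos"])-[.5997,.0412,.0523]),s["wrist_force"])
E
```

```text
clock: 7.78
eef_pos: [0.5298, 0.0106, 0.0524]
ee_rot: [[-0.918, -0.396, 0.003], [-0.396, 0.918, 0.001], [-0.003, -0.001, -1.0]]
wrist_force: [-0.1, 3.2, 6.1]
gripper_width: 0.0238
gripper_force: 25.0
[0.52981752 0.01064249 0.05237214] [ 0.07626984 -0.00039502 -0.00028885] [-0.10845367  3.21957099  6.13532717]
```

```bash
python3 -m pendant '2 0 0 0 200; 2 0 0 0 200; 0 0 0 0 200; 0 0 0 0 200'
```

```text
clock: 8.12
eef_pos: [0.5295, 0.0103, 0.0535]
ee_rot: [[-0.918, -0.396, 0.01], [-0.396, 0.918, 0.003], [-0.01, -0.001, -1.0]]
wrist_force: [9.5, 8.6, 4.4]
gripper_width: 0.0235
gripper_force: 25.0
```

End stop felt. Relax, release and rise.

```bash
python3 -m pendant '-3 0 0 0 200; 0 0 -5 0 200; 0 0 0 0 130; 0 0 0 0 130; 0 0 0 0 130; 0 0 -20 0 130; 0 0 -40 0 130; 0 0 -40 0 60; 0 0 -40 0 60; 0 0 0 0 60'; python3 - <<'E'
from h import *
im=vision.grab_frame("side")
a=cv2.resize(im[190:270,220:310,::-1],None,fx=6,fy=6,interpolation=cv2.INTER_CUBIC)
cv2.imwrite("pics/open.png",a)
go([.516,-.304,.2],np.pi/2)
print(observe()["joint_pos"])
E
```

```text
clock: 8.95
eef_pos: [0.5321, 0.0089, 0.205]
ee_rot: [[-0.918, -0.396, 0.013], [-0.396, 0.918, -0.002], [-0.011, -0.007, -1.0]]
wrist_force: [1.6, -0.6, 1.5]
gripper_width: 0.0552
gripper_force: 0.0
shift [ 137.4 -281.7    1.7]
turn 0.407
[-1.31138662e-01 -1.39170244e-02  1.77787777e+00 -5.68723291e-04
  1.36889569e+00 -2.10884111e+00]
```

View pics/open.png

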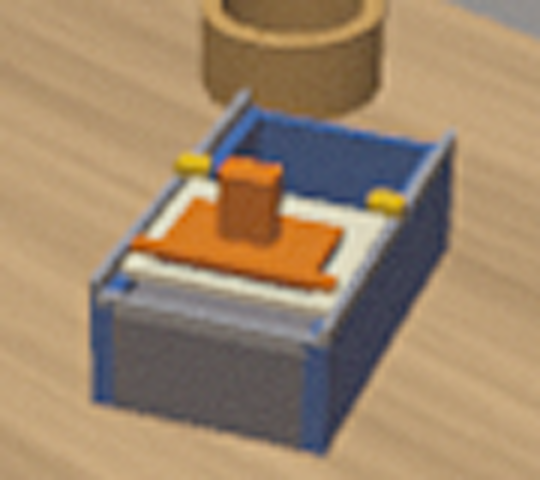

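The cover is fully open: fin at (250,200), ears at (145,245)/(325,280), well exposed behind it. Next is the dabber.

```bash
python3 -m pendant '0 0 0 0.102 20; 0 0 0 0.102 20; 0 0 0 0.102 20; 0 0 0 0.101 20; 0 0 0 0 20'; python3 - <<'E'
from h import *
go([.516,-.304,.2],np.pi/2)
E
```

```text
clock: 9.42
eef_pos: [0.5264, 0.0097, 0.1942]
ee_rot: [[-1.0, 0.004, -0.004], [0.004, 1.0, 0.0], [0.004, 0.0, -1.0]]
wrist_force: [0.3, 0.0, 0.3]
gripper_width: 0.0797
gripper_force: 0.0
shift [   9.3 -313.8   -5.8]
turn -0.004
```

```bash
python3 -m pendant '1 -32 -1 0 20; 1 -32 -1 0 20; 1 -32 -1 0 20; 1 -32 -1 0 20; 1 -32 -1 0 20; 1 -32 0 0 20; 1 -32 0 0 20; 1 -32 0 0 20; 1 -32 0 0 20; 0 -26 0 0 20';python3 -m pendant '0 0 0 0 20; 0 0 0 0 20; 0 0 0 0 20'; python3 - <<'E'
from h import *
go([.516,-.304,.069],np.pi/2)
E
```

```text
clock: 10.25
eef_pos: [0.5175, -0.3062, 0.1996]
ee_rot: [[-1.0, -0.003, -0.002], [-0.003, 1.0, 0.001], [0.002, 0.001, -1.0]]
wrist_force: [-0.2, 0.1, 0.4]
gripper_width: 0.0803
gripper_force: 0.0
clock: 10.5
eef_pos: [0.5181, -0.3035, 0.2]
ee_rot: [[-1.0, -0.001, -0.002], [-0.001, 1.0, 0.002], [0.002, 0.002, -1.0]]
wrist_force: [-0.5, 0.7, -0.1]
gripper_width: 0.0801
gripper_force: 0.0
shift [  1.9  -0.8 131. ]
turn 0.001
```

```bash
python3 -m pendant '2 -1 30 0 20; 0 0 30 0 20; 0 0 30 0 20; 0 0 20 0 60; 0 0 10 0 90; 0 0 5 0 90; 0 0 0 0 90; 0 0 0 0 90'; python3 - <<'E'
from h import *
s=observe();T=np.array(s["eef_pos"]);R=np.array(s["ee_rot"]);w=s["gripper_width"]/2;print(T,w)
print(proj("side",[T+[0,w,0],T-[0,w,0],[T[0],T[1],.12]]).round(1).tolist())
x0,y0=355,240
g=vision.grab_frame("side")[y0:y0+85,x0:x0+60];h=cv2.cvtColor(g,cv2.COLOR_RGB2HSV)
for v,row in enumerate(h): print(y0+v,"".join("#" if c[2]<58 else ("r" if (c[0]<5 or c[0]>174) and c[1]>180 else ("b" if c[1]>100 and c[2]<95 else ("g" if c[1]<60 else "."))) for c in row))
E
```

```text
clock: 11.17
eef_pos: [0.5177, -0.3052, 0.0776]
ee_rot: [[-1.0, -0.001, 0.001], [-0.001, 1.0, -0.001], [-0.001, -0.001, -1.0]]
wrist_force: [-0.2, 0.2, -0.4]
gripper_width: 0.0589
gripper_force: 0.0
[ 0.5177341  -0.30520582  0.07763858] 0.029427460804337748
[[359.8, 278.2], [386.0, 291.8], [375.9, 267.3]]
240 ..gggggggggg....................#########gg########ggggggggg
241 ...gggggggggg...................b##########g#g###ggggggggggg
242 ..b#ggggggggggg.....................########gggggggggggggggg
243 ######ggggggggggg...............bbbbb.#########ggggggggggggg
244 .#######ggggggggggg.........bbbbbbbbbbbb##########gggggggggg
245 .##########..ggggggggg......bbbbbbbbbbbb.g###########ggggggg
246 .##########....ggggggggg....bbbbbbbbbbb.ggggg##########ggggg
247 .##.#####ggg.....ggggggggg..bbbbbbbbbb.gggggggg#########gggg
248 .##.#.#gggg#.......gggggggggg.bbbbbbbggggggggggg#######ggggg
249 ..#.#.ggggg#.........gggggggggggbbbbgggggggggggggggg###ggggg
250 .##.#.gggg##............gggggggggg.gggggggggggggggggg##ggggg
251 .b##.#...###..............gggggggggggggggggggggggggggg###ggg
252 ..##...##
[... 4031 characters left out ...]
..................................................
315 ............................................................
316 ............................................................
317 ............................................................
318 ............................................................
319 ............................................................
320 ............................................................
321 ............................................................
322 ............................................................
323 ............................................................
324 ............................................................
```

The tips straddle the dabber, whose axis at x≈373 matches the pad middle. They sit about 15 mm above the nominal TCP, so I'll lower to TCP z ≈ 0.060 and grip.

```bash
python3 -m pendant '1 0 9 0 90; 0 0 8 0 90; 0 0 0 0 90; 0 0 0 0 90' 15; python3 -m pendant '0 0 0 0 200; 0 0 0 0 200; 0 0 0 0 200; 0 0 0 0 200; 0 0 0 0 200; 0 0 0 0 200; 0 0 0 0 200'
```

```text
clock: 11.55
eef_pos: [0.5152, -0.3048, 0.0585]
ee_rot: [[-1.0, -0.0, -0.001], [-0.0, 1.0, 0.001], [0.001, 0.001, -1.0]]
wrist_force: [-0.3, -0.0, 0.5]
gripper_width: 0.0563
gripper_force: 0.0
clock: 12.13
eef_pos: [0.516, -0.3052, 0.0595]
ee_rot: [[-1.0, -0.0, 0.0], [-0.0, 1.0, -0.0], [-0.0, -0.0, -1.0]]
wrist_force: [0.2, 1.3, 0.8]
gripper_width: 0.0269
gripper_force: 15.0
```

27 mm suggests the pads touch the 28 mm knob. Re-open and grip about 13 mm lower.

```bash
python3 -m pendant '0 0 0 0 140; 0 0 0 0 140; 0 0 0 0 140; 0 0 5 0 140; 0 0 4 0 140; 0 0 4 0 140; 0 0 0 0 140'; python3 -m pendant '0 0 0 0 200; 0 0 0 0 200; 0 0 0 0 200; 0 0 0 0 200; 0 0 0 0 200'; python3 -m pendant '0 0 0 0 200'
```

```text
clock: 12.72
eef_pos: [0.515, -0.3045, 0.0448]
ee_rot: [[-1.0, -0.0, -0.002], [-0.0, 1.0, 0.001], [0.002, 0.001, -1.0]]
wrist_force: [-0.5, -0.6, 0.2]
gripper_width: 0.0392
gripper_force: 0.0
clock: 13.13
eef_pos: [0.5159, -0.3052, 0.0465]
ee_rot: [[-1.0, -0.0, 0.0], [-0.0, 1.0, -0.0], [-0.0, -0.0, -1.0]]
wrist_force: [0.5, 1.0, -0.4]
gripper_width: 0.0269
gripper_force: 15.0
clock: 13.22
eef_pos: [0.5159, -0.3052, 0.0465]
ee_rot: [[-1.0, -0.0, 0.0], [-0.0, 1.0, -0.0], [-0.0, -0.0, -1.0]]
wrist_force: [-0.5, -0.5, -1.0]
gripper_width: 0.0269
gripper_force: 15.0
```

```bash
python3 - <<'E'
from h import *
im=vision.grab_frame("side")
T=np.array(observe()["eef_pos"]);print(((proj("side",[T,[T[0],T[1],.006],[T[0],T[1],.126]])-[330,220]+.5)*6).round())
cv2.imwrite("pics/grip.png",cv2.resize(im[220:320,330:460,::-1],None,fx=6,fy=6,interpolation=cv2.INTER_CUBIC))
E
```

```text
[[243. 469.]
 [226. 561.]
 [278. 274.]]
```

View pics/grip.png

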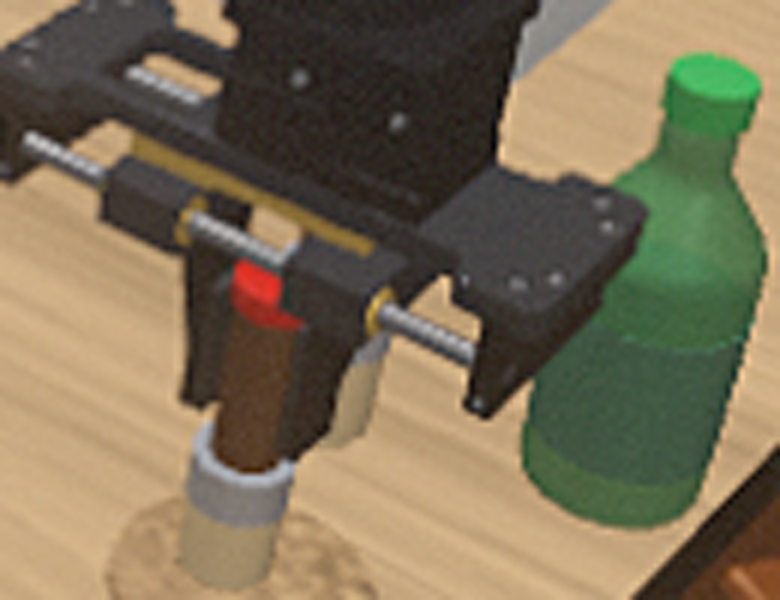

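The dabber is upright between the fingers. The jaws reach almost to the ferrule and close on the 28 mm knob, so the width reading is explained. I'll regrip 12 mm higher for clearance over the tub, firmer, then lift.

```bash
python3 -m pendant '0 0 0 0 150; 0 0 0 0 150; 0 0 -6 0 150; 0 0 -6 0 150; 0 0 0 0 150; 0 0 0 0 205; 0 0 0 0 205; 0 0 0 0 205; 0 0 0 0 205; 0 0 0 0 205' 30; python3 -m pendant '0 0 -5 0 205; 0 0 -20 0 205; 0 0 -30 0 205; 0 0 -30 0 205; 0 0 -30 0 205; 0 0 0 0 205; 0 0 0 0 205';  python3 - <<'E'
from h import *
W=tub([-45,0,200],[0.56138,0.0254,-2.7348])[0];print(W); go(W)
x0,y0=350,180
g=vision.grab_frame("side")[y0:y0+85,x0:x0+60];h=cv2.cvtColor(g,cv2.COLOR_RGB2HSV)
s=observe();T=np.array(s["eef_pos"]);print(proj("side",[T+[0,0,-.0535],T+[0,0,.0665]]))
for v,row in enumerate(h[20::2]): print(y0+20+2*v,"".join("#" if c[2]<58 else ("r" if (c[0]<5 or c[0]>174) and c[1]>180 else ("b" if c[1]>100 and c[2]<95 else ("g" if c[1]<85 else "."))) for c in row))
E
```

```text
clock: 14.1
eef_pos: [0.516, -0.3051, 0.0585]
ee_rot: [[-1.0, -0.0, 0.0], [-0.0, 1.0, -0.0], [-0.0, -0.0, -1.0]]
wrist_force: [-0.2, 0.9, 3.2]
gripper_width: 0.0267
gripper_force: 30.0
clock: 14.68
eef_pos: [0.517, -0.3061, 0.1758]
ee_rot: [[-1.0, -0.0, 0.003], [-0.0, 1.0, -0.003], [-0.003, -0.003, -1.0]]
wrist_force: [0.4, 1.0, -2.1]
gripper_width: 0.0269
gripper_force: 30.0
[0.60270776 0.04320496 0.2       ]
shift [-85.9 349.2 -24.9]
[[375.32077917 267.75467716]
 [385.25045339 212.36383066]]
200 gggggggggggggggggggg###########ggggggggg######ggggggggggggg#
202 ggggggggggggggggggggg##########gggggggg############ggggg#b..
204 ggggggggggggggggggggg##########gggggggg###########g#####....
206 ggggggggggggggggggggg######gggg##gggggg################..ggg
208 ggggggggggggggggggggg####ggg##br....gg.ggg#############..ggg
210 ggggggggggggggggggggg########.rrrrrrrrrrr.ggg##########..b#g
212 ggggggggggggggggggggg#######.rrrrrrrrrrrrrrrr##########ggggg
214 .gggggggggggggggggggg#######rrrrrrrrrrrrrrg###########gggggg
216 ......ggggggggggggggg####g##.rrrrrrrrrrrr.###########ggggggg
218 ...........g
[... 843 characters left out ...]
...........ggggbbbbbbbbbbbbggbbbbbbbbbb...........
246 .....................ggggbbbbbbbbbbbbggg.bbbbbbb............
248 ....................gggggggggbbbbbbggggggbbbbbbb............
250 ....................gggggggggggggggggggbbbbbbbb.............
252 ...................ggggggggggggggggggggbbbbbbb#.............
254 ....................gggggggggggggggggggbbbbbbb..............
256 ......................ggggggggggggggggbbbbbbb#..............
258 .........................ggggggggggggbbbbbbbbb..............
260 .....................................bbbbbbbb...............
262 .....................................bbbbbbbb...............
264 ....................................bbbbbbbbggg.............
```

Lifted, with the foot about 52.5 mm below TCP. Carry it to above the well.

```bash
python3 -m pendant '-4 15 -3 0 205; -8 32 -3 0 205; -8 34 -3 0 205; -8 34 -3 0 205; -8 34 -3 0 205; -8 34 -3 0 205; -8 34 -3 0 205; -8 34 -3 0 205; -8 34 0 0 205; -8 34 0 0 205'; python3 -m pendant '-6 20 0 0 205; -3 10 0 0 205; 0 0 0 0 205; 0 0 0 0 205'; python3 - <<'E'
from h import *
go([.6027,.0432,.12])
E
```

```text
clock: 15.57
eef_pos: [0.5905, 0.0165, 0.1954]
ee_rot: [[-1.0, -0.0, -0.003], [-0.0, 1.0, 0.001], [0.003, 0.001, -1.0]]
wrist_force: [-0.0, -0.6, -1.2]
gripper_width: 0.0266
gripper_force: 30.0
clock: 15.9
eef_pos: [0.5998, 0.0438, 0.1959]
ee_rot: [[-1.0, -0.001, -0.003], [-0.001, 1.0, -0.001], [0.003, -0.001, -1.0]]
wrist_force: [-0.0, 0.5, -2.2]
gripper_width: 0.0267
gripper_force: 30.0
shift [-3.1 -0.6 75.9]
```

```bash
python3 -m pendant '-1 -1 15 0 205; -1 0 20 0 205; -1 0 20 0 205; 0 0 15 0 205; 0 0 10 0 205; 0 0 10 0 205; 0 0 0 0 205'; python3 -m pendant '0 0 10 0 205; 0 0 10 0 205; 0 0 8 0 205; 0 0 7 0 205; 0 0 3 0 205; 0 0 0 0 205; 0 0 0 0 205'
```

```text
clock: 16.48
eef_pos: [0.6022, 0.0418, 0.105]
ee_rot: [[-1.0, 0.001, -0.004], [0.001, 1.0, -0.0], [0.004, -0.0, -1.0]]
wrist_force: [-0.8, -0.1, -1.9]
gripper_width: 0.0271
gripper_force: 30.0
clock: 17.07
eef_pos: [0.6037, 0.0429, 0.0692]
ee_rot: [[-1.0, -0.0, -0.0], [-0.0, 1.0, -0.0], [0.0, -0.0, -1.0]]
wrist_force: [-0.4, 0.4, -1.4]
gripper_width: 0.0267
gripper_force: 30.0
```

```bash
python3 -m pendant '0 0 3 0 205; 0 0 2 0 205; 0 0 0 0 205; 0 0 0 0 205'; python3 -m pendant '0 0 -10 0 205; 0 0 -20 0 205; 0 0 -30 0 205; 0 0 -30 0 205; 0 0 -30 0 205; 0 0 -15 0 205; 0 0 0 0 205'; python3 - <<'E'
from h import *
go([.4678,.3428,.2])
E
```

```text
clock: 17.4
eef_pos: [0.6038, 0.0429, 0.0644]
ee_rot: [[-1.0, -0.0, -0.0], [-0.0, 1.0, 0.0], [0.0, 0.0, -1.0]]
wrist_force: [0.6, -1.0, -1.6]
gripper_width: 0.027
gripper_force: 30.0
clock: 17.98
eef_pos: [0.607, 0.0427, 0.2059]
ee_rot: [[-1.0, -0.0, 0.01], [-0.0, 1.0, -0.001], [-0.01, -0.001, -1.0]]
wrist_force: [0.6, 0.5, -1.3]
gripper_width: 0.0269
gripper_force: 30.0
shift [139.1 300.1   4.4]
```

```bash
python3 -m pendant '7 15 0 0 205; 14 30 0 0 205; 14 30 0 0 205; 14 30 0 0 205; 14 30 0 0 205; 14 30 0 0 205; 14 30 0 0 205; 14 30 0 0 205; 14 30 0 0 205; 12 25 0 0 205'; python3 -m pendant '5 12 0 0 205; 2 7 0 0 205; 0 0 0 0 205; 0 0 0 0 205'; python3 - <<'E'
from h import *
d=ray("side",((72.5+420-1)/3,(70+560-1)/3),.013);print(d)
go([.468,.3428,.08]); print(observe()["joint_pos"])
E
```

```text
clock: 18.82
eef_pos: [0.4696, 0.3247, 0.1972]
ee_rot: [[-1.0, -0.001, -0.003], [-0.001, 1.0, -0.001], [0.003, -0.001, -1.0]]
wrist_force: [0.2, 0.6, -0.5]
gripper_width: 0.0266
gripper_force: 30.0
clock: 19.15
eef_pos: [0.4656, 0.3412, 0.1985]
ee_rot: [[-1.0, -0.0, -0.001], [-0.0, 1.0, -0.001], [0.001, -0.001, -1.0]]
wrist_force: [0.0, -0.5, -1.3]
gripper_width: 0.0271
gripper_force: 30.0
[0.46538666 0.33521463 0.013     ]
shift [ -2.5   1.8 118.5]
[ 4.96247897e-01  1.09592294e-01  1.65493572e+00 -6.98148073e-04
  1.37844363e+00 -1.07489614e+00]
```

```bash
python3 - <<'E'
from h import *
for n,(x0,y0,x1,y1) in dict(top=(152,215,197,265),side=(140,195,190,225)).items():
    g=cv2.imread(f"pics/raw_{n}.png")[y0:y1,x0:x1]; h=cv2.cvtColor(g,cv2.COLOR_BGR2HSV)
    m=((h[...,1]<60)&(h[...,2]>130)).astype(np.uint8); c=max(cv2.findContours(m,0,1)[0],key=cv2.contourArea)
    e=cv2.fitEllipse(cv2.convexHull(c)); print(n,e,[ray(n,np.add(e[0],(x0,y0)),z).round(4)for z in(.008,.013)])
E
```

```text
top ((22.475168228149414, 24.6700382232666), (30.29524803161621, 31.291950225830078), 15.22811508178711) [array([0.4676, 0.3442, 0.008 ]), array([0.4676, 0.3431, 0.013 ])]
side ((23.474231719970703, 14.0192289352417), (16.564367294311523, 34.27180099487305), 82.66358184814453) [array([0.4716, 0.3472, 0.008 ]), array([0.4668, 0.3392, 0.013 ])]
```

```bash
python3 -m pendant '-1 1 20 0 205; -1 0 30 0 205; 0 0 30 0 205; 0 0 25 0 205; 0 0 15 0 205; 0 0 8 0 205; 0 0 4 0 205; 0 0 0 0 205; 0 0 0 0 205'; python3 - <<'E'
from h import *
go([.4675,.3425,.058])
E
```

```text
clock: 19.9
eef_pos: [0.4689, 0.3428, 0.0685]
ee_rot: [[-1.0, 0.001, 0.002], [0.001, 1.0, 0.001], [-0.002, 0.001, -1.0]]
wrist_force: [-0.7, -0.5, -2.0]
gripper_width: 0.0269
gripper_force: 30.0
shift [ 1.4 -0.3 10.5]
```

```bash
python3 -m pendant '1 0 2 0 205; 0 0 2 0 205; 0 0 2 0 205; 0 0 2 0 205; 0 0 0 0 205; 0 0 0 0 205'; python3 -m pendant '0 0 1 0 205; 0 0 0 0 205; 0 0 0 0 205'; python3 -m pendant '0 0 1 0 205; 0 0 0 0 205; 0 0 0 0 205'
```

```text
clock: 20.4
eef_pos: [0.4665, 0.3429, 0.0592]
ee_rot: [[-1.0, -0.0, -0.0], [-0.0, 1.0, -0.0], [0.0, -0.0, -1.0]]
wrist_force: [0.2, 0.0, -2.5]
gripper_width: 0.0266
gripper_force: 30.0
clock: 20.65
eef_pos: [0.4667, 0.3428, 0.0583]
ee_rot: [[-1.0, -0.0, -0.0], [-0.0, 1.0, -0.0], [0.0, -0.0, -1.0]]
wrist_force: [-0.4, 0.0, -0.5]
gripper_width: 0.0269
gripper_force: 30.0
clock: 20.9
eef_pos: [0.4669, 0.343, 0.0576]
ee_rot: [[-1.0, -0.0, 0.0], [-0.0, 1.0, 0.0], [-0.0, 0.0, -1.0]]
wrist_force: [0.2, 0.3, -0.2]
gripper_width: 0.0269
gripper_force: 30.0
```

```bash
python3 -m pendant '0 0 1 0 205; 0 0 0 0 205; 0 0 0 0 205'; python3 -m pendant '0 0 0 0 205; 0 0 0 0 205'
```

```text
clock: 21.15
eef_pos: [0.4676, 0.3433, 0.0575]
ee_rot: [[-1.0, -0.0, 0.002], [-0.0, 1.0, 0.001], [-0.002, 0.001, -1.0]]
wrist_force: [0.0, -0.8, 5.9]
gripper_width: 0.0268
gripper_force: 30.0
clock: 21.32
eef_pos: [0.4676, 0.3433, 0.0575]
ee_rot: [[-1.0, -0.0, 0.002], [-0.0, 1.0, 0.001], [-0.002, 0.001, -1.0]]
wrist_force: [-0.4, -0.5, 5.8]
gripper_width: 0.0269
gripper_force: 30.0
```

Contact at about 6 N, so the dabber is standing on the dish floor. Open slowly, rise, then look.

```bash
python3 -m pendant '0 0 -0.5 0 205; 0 0 0 0 172; 0 0 0 0 165; 0 0 0 0 150; 0 0 0 0 120; 0 0 0 0 90; 0 0 0 0 60; 0 0 0 0 60; 0 0 0 0 60' 5; python3 -m pendant '0 0 -10 0 60; 0 0 -25 0 60; 0 0 -35 0 60; 0 0 -35 0 60; 0 0 -35 0 60; 0 0 -20 0 60; 0 0 0 0 60';  python3 -m pendant '20 -15 0 0 60; 30 -20 0 0 60; 30 -20 0 0 60; 20 -10 0 0 60; 0 0 0 0 60; 0 0 0 0 60'; python3 - <<'E'
from h import *
t=vision.grab_frame("top")[:,:,::-1];s=vision.grab_frame("side")[:,:,::-1]
c=lambda im,x,y,w,h,k:cv2.resize(im[y:y+h,x:x+w],None,fx=k,fy=k,interpolation=cv2.INTER_CUBIC)
a=np.hstack([c(s,140,120,200,150,2),c(t,140,140,200,150,2)]);b=np.hstack([c(s,140,145,80,60,5),c(t,135,190,80,60,5)])
cv2.imwrite("pics/final.png",np.vstack([a,b]))
P=[[.4676,.3433,.005],[.4676,.3433,.125]]
print(((proj("side",P)-[140,145]+.5)*5).round(),((proj("top",P)-[135,190]+.5)*5).round())
E
```

```text
clock: 22.07
eef_pos: [0.4667, 0.3428, 0.0568]
ee_rot: [[-1.0, -0.0, -0.0], [-0.0, 1.0, -0.0], [0.0, -0.0, -1.0]]
wrist_force: [-0.4, 0.4, 0.4]
gripper_width: 0.0609
gripper_force: 0.0
clock: 22.65
eef_pos: [0.4698, 0.3446, 0.2246]
ee_rot: [[-1.0, -0.0, 0.01], [-0.0, 1.0, 0.005], [-0.01, 0.005, -1.0]]
wrist_force: [-0.1, -0.2, 0.5]
gripper_width: 0.0665
gripper_force: 0.0
clock: 23.15
eef_pos: [0.3663, 0.2777, 0.2171]
ee_rot: [[-1.0, -0.0, 0.001], [-0.0, 1.0, 0.001], [-0.001, 0.001, -1.0]]
wrist_force: [-0.1, 1.3, -0.4]
gripper_width: 0.0666
gripper_force: 0.0
[[118. 332.]
 [ 95. 140.]] [[202. 251.]
 [159. 247.]]
```

View pics/final.png

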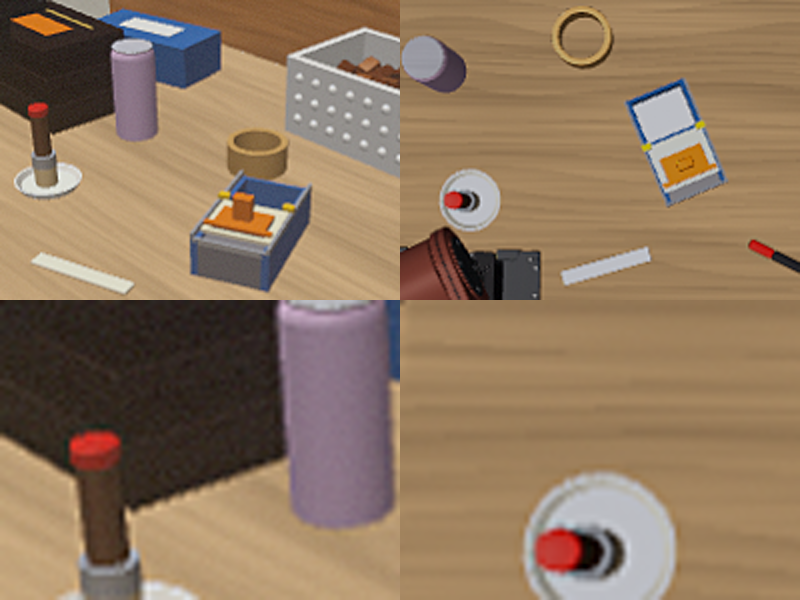

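The dabber stands upright in the middle of the dish (dish centre about (600,549) in the crop, foot at about (602,551)). The tub is open, and everything visible beside it is undisturbed.

```bash
python3 -c "
from workcell import r
print(r.sign_off())"
```

```text
the job is handed in; nothing more can be done
None
```

The job is handed in at about 23 s of the 58 s allowed: the tub's cover is slid to its end stop and left open, the dabber was dipped to about 6 mm above the well floor with no contact felt, and it now stands upright in the middle of the drip dish.

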